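# Feel a damper rod for damage

## Robot

A 6-joint arm with a two-finger parallel gripper is mounted at the origin on the work surface. World frame = base frame: x ahead of the robot, y to its left, z up, the work surface at z = 0. Lengths are in m, angles in rad, forces in N, time in s.
With the tool pointing down it reaches from about 0.225 to 0.875 m from the base axis. Payload 3.4 kg.
Tool frame: the origin (TCP) lies at the very end of the fingers, on their centre line; the grasp point (between the pads) lies 19 mm behind it (grip_depth is the distance from the TCP to the grasp point, in m); x points along the fingers, z is the direction in which the jaws open and shut, and the axes are right-handed (so a half turn about x gives the same grasp; the last joint's range is limited). The gripper opens to 85 mm and grips with 20 to 120 N. Pads are 22 mm wide; open, the fingers measure 114 mm over their backs; the gripper's body (76 mm by 85 mm) begins 54 mm behind the grasp point. The pads swing forward as they close: fully open they stand 13 mm farther back than shut.
Start: joints at [-1.291, 0.276, 1.505, -0, 1.361, -0.121], TCP at [0.224, -0.529, 0.231] pointing down, gripper open.
Joint ranges: [-2.89, 2.89], [-0.75, 2.08], [0.22, 2.7], [-1.18, 4.32], [0.11, 2.71], [-2.7, 2.7]. Speed limits (rad/s): [2.57, 2.57, 3.14, 3.14, 3.14, 3.14].

## Interface

Orientations are given as a unit quaternion [w, x, y, z].
In Python, from rig import get_state, get_image, sign_off, grip_depth gives the robot as it stands. The module is installed in compiled form; this text tells all that it offers.
- The arm moves only by the tool arm_command, never from a script. Its argument "series" is a list of rows, each an object with "dp": the shift along the tool's x, y, z scaled (see below), a list of three; "angular": the turn, a rotation vector about the tool's x, y, z scaled (see below), a list of three; "gripper": the finger opening in mm, from 0 to 85.4. A call has exactly 8 rows; each row shifts and turns the pose as measured when the row begins, along the tool's axes as they then stand; what a row does not reach is not made up. The controller multiplies each number of a shift by 0.12 m and each number of a turn by 90 degrees. A row lasts 1/8 s, in which the tool goes at most 62.5 mm and 10.7 degrees, less where a joint would pass 70% of its speed; a pose out of reach is approached as far as the arm can. A call with a number of a shift or a turn outside -1 to 1 is refused whole. A call with a gripper value outside its range is refused whole. The fingers move at their own pace and stop on an object; "grip_force" is the grip in N (left out, the last holds). Time passes only in rows, so rows that do not move let the fingers close, or fill a call up. It gives the time, the measured TCP pose, the force and the opening at its end, in the units of the state.
- get_state(): the state, without advancing time (a new reading comes with each control period).
- get_image(name): name is "scene" or "top" or "wrist"; returns a dict with "image" (384x512x3 uint8, blue, green, red), "depth" (384x512 float32, m along the optical axis (not along the pixel's ray), 0 where there is no reading), "mtx" (3x3 intrinsics, pixels), "k1" (the pictures are not rectified: a ray, as slopes to the right and down, at radius r is drawn at 1 + k1 r^2 times it, then the intrinsics apply), "view" (4x4, takes a point from world to camera coordinates); the wrist camera has in their place "mount" (4x4, takes a point from camera to tool coordinates, whose origin is the TCP and whose axes are the tool frame's). Camera axes: x right, y up, looking along -z (the intrinsics and any distortion apply to the point x, -y, -z); pixel columns grow to the right and rows downward; lengths in m; the calibration is good to about 2 mm. A picture is of the moment at which its call begins: read the wrist's pose just before it.
- sign_off(): hands the job in, once; it reports no verdict.
The state is a dict: "clock": time; "qpos": joint angles; "qd": joint speeds; "effort": joint torques, N m; "position": TCP position; "ee_rot": TCP orientation; "contact_force": force on the tool from outside, world axes, zero at the start; "moment": the same for the moment, N m; "width": finger opening in m.
Only numpy, scipy, OpenCV 4.12 (cv2) and the standard library are available. Lean on these libraries where they do the work, as an engineer would, in place of code of your own. Each camera call takes 0.05 s, during which the arm holds its last target. There are 200 camera calls.

## Task

Feel the chrome rod of the damper lying in the rubber-lined cradles for nicks: set the fingertips lightly on top of the chrome right beside the seal head, run them along the top of the rod all the way to the collar at the eye end in one light stroke without lifting off on the way, then lift them clear. Only touch it - press gently, do not grip or lift the damper or shift it in its cradles, and leave everything else on the bench where it stands.

Things in the scene. Friction and masses are not known exactly. Their poses are not given: they have to be found in the camera images.
- damper: Loose damper, 1.9 kg, lying level: yellow tube 46 mm in diameter ending in an aluminium seal head, a bare chrome rod out of the seal head, a dark eye (38 mm across, 30 wide) at each far end. Origin on its axis, 75 mm above the bench, at the seal head's face; x along the rod to the eye, z up. Along x in mm: tube and seal head -230 to 0, rod 0 to 200, collar (26 diameter) 200 to 216, eye centre 235.
- rod: The damper's chrome rod, rigidly part of the damper: 20 mm in diameter, 200 mm exposed length. Same origin and axes as the damper. Its top is 85 mm above the bench; the tube's top stands 13 mm higher than the rod's top, the collar's 3 mm and the rod-end eye's 9 mm.
- rod_start (a point): Point on top of the rod (its highest line), 10 mm above the axis, exactly where the chrome leaves the seal head. Axes as the damper's: x along the rod towards the eye, z up.
- rod_end (a point): Point on top of the rod, 10 mm above the axis, where the chrome ends at the collar, 200 mm from rod_start. Axes as the damper's.
- stand: Fixed dark steel plate 500 x 100 x 12 mm with two aluminium cradles, a vee under the tube and a cheeked rest (68 mm high) under the rod-end eye. Origin on the bench about under the middle of the rod, x along the rod to the eye. Their rubber linings give: 10 N on the rod sinks the damper 2 to 6 mm, it rises again when released; they bottom out at 8 mm.
- bullet: Bystander: small aluminium seal-fitting cone, 24 mm across, 48 mm tall, standing beside the stand. Origin at the centre of its underside.
- bumpstop: Bystander: black rubber bump stop, 44 mm across, 42 mm tall, standing beside the stand. Origin at the centre of its underside.
- seal_head: Bystander: loose aluminium ring (spare seal head), 44 mm across, 18 mm tall, beside the stand. Origin at the centre of its underside.
- beaker: Bystander: white plastic beaker, 72 mm across, 105 mm tall. Origin at the centre of its underside.
- grease: Bystander: white grease jar with black lid, 64 mm across, 70 mm tall. Origin at the centre of its underside.
- spanner: Bystander: steel spanner lying flat. Origin on its underside, near the middle.
- socket: Bystander: steel collar ring, 34 mm across, 36 mm tall. Origin at the centre of its underside.

How it is judged:
By the outcome, as a careful person would: the job done as asked, in the order asked, and still so for the second after the job is handed in, with the robot touching nothing.
It also fails if it takes over 38 s, if anything falls off the work surface, if the arm or the gripper's body presses on something with over 40 N, if the wrist force passes 120 N, or if a joint passes its speed limit or range.

## Working session

There is one attempt and no reset: what is moved stays moved. The work goes in short steps, Python scripts to look and compute and a tool call to move; the robot and the scene stay as the last step left them, time stands still between calls to the robot, and variables do not carry over. Pictures are saved under pics/ and viewed, about 8 in all and at most 12, crops included, and the job is handed in when it is done.

Besides the shell and the picture viewer there is one more tool, called after "Emit:" in YAML: its name, and indented under it one key for each argument. arm_command: Moves the arm, as the interface text tells. Its arguments: {"type":"object","properties":{"series":{"type":"array","items":{"type":"object","properties":{"dp":{"type":"array","items":{"type":"number"}},"angular":{"type":"array","items":{"type":"number"}},"gripper":{"type":"number"}}}},"grip_force":{"type":"number"}},"required":["series"]}

```bash
mkdir -p pics; cat > h.py <<'E'
import numpy as np, cv2
from rig import *
def und(c,uv):
    K=c["mtx"]; d=np.array([(uv[0]-K[0,2])/K[0,0],(uv[1]-K[1,2])/K[1,1]]); s=d.copy()
    for _ in range(20): s=d/(1+c["k1"]*(s@s))
    return s
def pose(c,st=None):
    if "view" in c: return np.linalg.inv(c["view"])
    from scipy.spatial.transform import Rotation as R
    T=np.eye(4); q=st["ee_rot"]; T[:3,:3]=R.from_quat([q[1],q[2],q[3],q[0]]).as_matrix(); T[:3,3]=st["position"]
    return T@c["mount"]
def plane(c,uv,z,st=None):
    s=und(c,uv); P=pose(c,st); d=P[:3,:3]@np.array([s[0],-s[1],-1]); o=P[:3,3]
    return o+d*(z-o[2])/d[2]
def dep(c,uv,st=None):
    s=und(c,uv); P=pose(c,st); z=c["depth"][int(round(uv[1])),int(round(uv[0]))]
    return P[:3,:3]@(np.array([s[0],-s[1],-1])*z)+P[:3,3]
E
python3 - <<'E'
from h import *
s=get_state();print(s); print(grip_depth)
a=get_image("scene");b=get_image("top")
cv2.imwrite("pics/scene.png",a["image"]);cv2.imwrite("pics/top.png",b["image"])
print(b["view"],b["k1"],b["mtx"])
E
```

```text
{'clock': 0.0, 'qpos': array([-1.29102255e+00,  2.76590060e-01,  1.50614943e+00,  2.91389413e-06,
        1.36069356e+00, -1.20980032e-01]), 'qd': array([ 0.00106514,  0.00011332,  0.00110138, -0.00099396, -0.0010375 ,
        0.00030657]), 'effort': array([-5.09423699e-04, -4.16778195e+01, -2.45803320e+01, -2.04622502e-04,
        1.11631025e-02, -1.53595374e-05]), 'position': array([ 0.22417246, -0.52892036,  0.23043603]), 'ee_rot': array([ 0.58902031,  0.3908994 ,  0.59000929, -0.39005355]), 'contact_force': array([-0.38056179,  0.51613066,  0.58724596]), 'moment': array([-0.03466164,  0.0035685 ,  0.00474757]), 'width': 0.0852325806481949}
0.0187
[[-0.00757423 -0.99987013  0.01422507  0.12715721]
 [ 0.98401781 -0.00492173  0.17800206 -0.55420371]
 [-0.17790893  0.01534595  0.98392729 -1.15144189]
 [ 0.          0.          0.          1.        ]] -0.11104114243159216 [[432.16566184   0.         255.3508541 ]
 [  0.         432.16566184 184.9933954 ]
 [  0.           0.           1.        ]]
```

View pics/top.png

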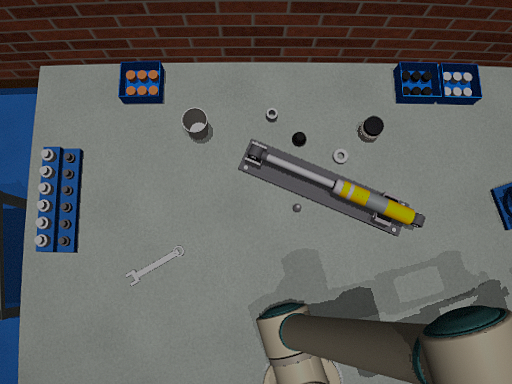

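View pics/scene.png

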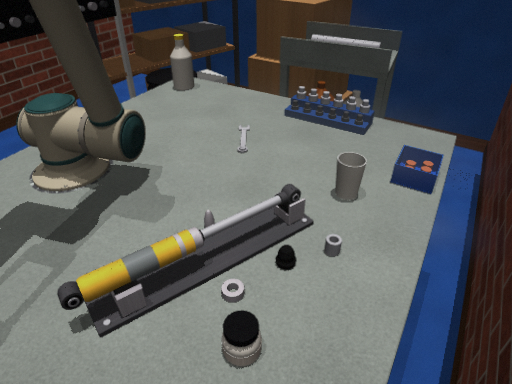

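The top view shows the damper from tail eye (418,220) to seal head (~338,187), then the rod to the collar (~267,158) and eye (256,153). I'll zoom in next.

```bash
python3 - <<'E'
from h import *
b=get_image("top")
cv2.imwrite("pics/crop.png",cv2.resize(b["image"][135:235,230:430],None,fx=4,fy=4,interpolation=cv2.INTER_CUBIC))
for uv in [(337,186),(267,158),(256,153),(418,220),(300,171),(297,208)]: print(uv,plane(b,uv,.085).round(4),dep(b,uv).round(4))
E
```

```text
(337, 186) [ 0.5446 -0.097   0.085 ] [ 0.5435 -0.0957  0.0913]
(267, 158) [0.6231 0.0919 0.085 ] [0.6235 0.0918 0.0832]
(256, 153) [0.6372 0.1218 0.085 ] [0.6363 0.1218 0.0886]
(418, 220) [ 0.4497 -0.3164  0.085 ] [ 0.4488 -0.3125  0.0947]
(300, 171) [0.5865 0.0027 0.085 ] [0.5864 0.0027 0.0854]
(297, 208) [0.4854 0.0133 0.085 ] [0.491  0.0083 0.0405]
```

View pics/crop.png

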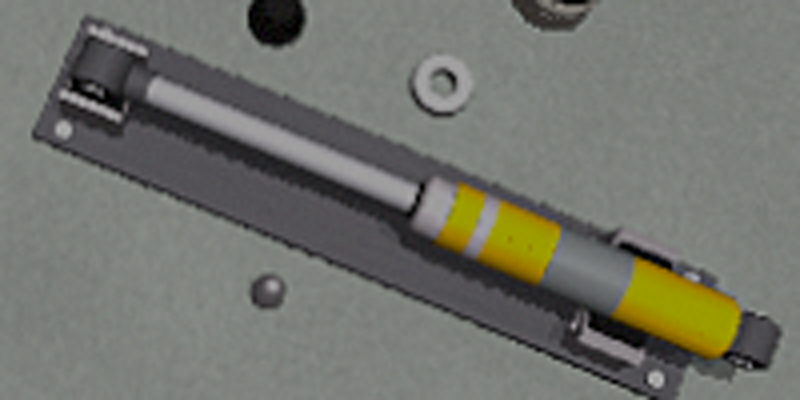

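```bash
cat > g.py <<'E'
from h import *
from scipy.spatial.transform import Rotation as R
def Rt(q): return R.from_quat([q[1],q[2],q[3],q[0]])
def togo(A,B,x,h,sgn):
    """tool-axis numbers to reach point x along rod, TCP height h; tool x down, tool y = sgn*rod"""
    s=get_state(); r=Rt(s["ee_rot"]); u=(B-A)/np.linalg.norm(B-A); u=np.array([u[0],u[1],0]); u/=np.linalg.norm(u)
    t=A+u*x; t[2]=h
    X=np.array([0,0,-1.]); Y=sgn*u; M=R.from_matrix(np.c_[X,Y,np.cross(X,Y)])
    rv=(r.inv()*M).as_rotvec(); d=t-s["position"]
    return d,r.inv().apply(d)/.12, rv/(np.pi/2), np.degrees(rv), r.as_matrix()
E
python3 - <<'E'
from g import *
b=get_image("top")
A=plane(b,(333.5,184),.085);B=plane(b,(267.3,157),.085)
print(A,B,np.linalg.norm(A-B))
for sg in(1,-1): print(*togo(A,B,14,.15,sg)[2:4])
for sg in(1,-1): print(*togo(A,B,.014,.15,sg))
# depth profile along the axis line beyond ends
u=np.array([267.3,157])-np.array([333.5,184])
for t in np.arange(-.15,1.2,.05):
    p=np.array([333.5,184])+t*u; q=dep(b,p); print(round(t,2),q.round(4),b["image"][int(round(p[1])),int(round(p[0]))])
E
```

```text
[ 0.55012695 -0.08762157  0.085     ] [0.62585508 0.09105552 0.085     ] 0.19406249355805258
[-4.89656445e-01 -5.98118242e-04 -3.37595745e-04] [-4.40690800e+01 -5.38306418e-02 -3.03836170e-02]
[ 1.51034334e+00 -4.21448082e-04  7.46679394e-04] [ 1.35930900e+02 -3.79303274e-02  6.72011455e-02]
[ 0.33134337  0.45442168 -0.0807882 ] [ 0.67629482  4.01965968 -2.408862  ] [-4.89656445e-01 -5.98118242e-04 -3.37595745e-04] [-4.40690800e+01 -5.38306418e-02 -3.03836170e-02] [[-2.82233020e-04  9.20761201e-01  3.90126558e-01]
 [ 1.01390183e-03  3.90126636e-01 -9.20760653e-01]
 [-9.99999446e-01  1.35680969e-04 -1.04366808e-03]]
[ 0.33134337  0.45442168 -0.0807882 ] [ 0.67629482  4.01965968 -2.408862  ] [ 1.51034334e+00 -4.21448082e-04  7.46679394e-04] [ 1.35930900e+02 -3.79303274e-02  6.72011455e-02] [[-2.82233020e-04  9.20761201e-01  3.90126558e-01]
 [ 1.01390183e-03  3.90126636e-01 -9.20760653e-01]
 [-9.99999446e-01  1.35680969e-04 -1.04366808e-03]]
-0.15 [ 0.5365 -0.1113  0.0986] [  0 151 153]
-0.1 [ 0.5415 -0.104   0.0915] [159 157 157]
-0.05 [ 0.5446 -0.0945  0.0946] [159 159 160]
0.0 [ 0.54
[... 300 characters left out ...]
[ 0.5767 -0.0254  0.084 ] [156 156 156]
0.4 [ 0.5814 -0.0171  0.0795] [158 159 160]
0.45 [ 0.5844 -0.0076  0.0836] [159 159 160]
0.5 [0.5885 0.0012 0.0821] [159 159 160]
0.55 [0.5919 0.0103 0.0838] [160 159 159]
0.6 [0.5961 0.0191 0.0819] [160 159 160]
0.65 [0.6001 0.028  0.0812] [160 159 160]
0.7 [0.6031 0.0372 0.0845] [160 159 159]
0.75 [0.6067 0.0463 0.0854] [160 157 158]
0.8 [0.6111 0.055  0.0829] [157 157 158]
0.85 [0.6143 0.0642 0.0854] [160 159 159]
0.9 [0.6168 0.0735 0.0908] [156 155 155]
0.95 [0.6222 0.082  0.0843] [159 158 159]
1.0 [0.6256 0.0911 0.0862] [162 160 160]
1.05 [0.6293 0.1001 0.0866] [85 79 83]
1.1 [0.6349 0.1089 0.0797] [48 45 46]
1.15 [0.6344 0.1183 0.0963] [73 70 70]
```

Emit:
arm_command:
  series:
    - {"dp": [0,0.4,-0.24],"angular": [0,0,0],"gripper": 0}
    - {"dp": [0,0.4,-0.24],"angular": [0,0,0],"gripper": 0}
    - {"dp": [0,0.4,-0.24],"angular": [0,0,0],"gripper": 0}
    - {"dp": [0,0.4,-0.24],"angular": [0,0,0],"gripper": 0}
    - {"dp": [0,0.4,-0.24],"angular": [0,0,0],"gripper": 0}
    - {"dp": [0,0.4,-0.24],"angular": [0,0,0],"gripper": 0}
    - {"dp": [0,0.4,-0.24],"angular": [0,0,0],"gripper": 0}
    - {"dp": [0,0.4,-0.24],"angular": [0,0,0],"gripper": 0}
  grip_force: 20

```text
clock: 1.2
position: [0.4947, -0.1613, 0.2294]
ee_rot: [0.588, 0.393, 0.587, -0.393]
contact_force: [1.3, -0.2, 0.3]
width: 0.0001
```

```bash
cat > t.py <<'E'
import sys
from g import *
A=np.array([.55013,-.08762,.085]);B=np.array([.62586,.09106,.085])
try: A,B=np.load("ab.npy")
except Exception: pass
x,h=float(sys.argv[1]),float(sys.argv[2])
o=togo(A,B,x,h,1); s=get_state()
u=(B-A)/np.linalg.norm(B-A); p=s["position"]-A
print("t",s["clock"],"pos",s["position"].round(4),"F",s["contact_force"].round(2),"w",s["width"],"q",s["qpos"].round(2))
print("along",(p[:2]@u[:2]).round(4),"lat",(p[1]*u[0]-p[0]*u[1]).round(4),"dp",o[1].round(3),"ang",o[2].round(3))
E
python3 t.py .08 .2
```

```text
t 1.2 pos [ 0.4947 -0.1613  0.2294] F [ 1.26 -0.2   0.27] w 0.00011081547184254041 q [-0.45  0.19  1.62  0.    1.32  0.73]
along -0.0895 lat 0.0223 dp [ 0.245  1.136 -0.859] ang [-0.495  0.001 -0.   ]
```

Emit:
arm_command:
  series:
    - {"dp": [0.08,0.38,-0.29],"angular": [0,0,0],"gripper": 0}
    - {"dp": [0.08,0.38,-0.29],"angular": [0,0,0],"gripper": 0}
    - {"dp": [0.05,0.38,-0.29],"angular": [0,0,0],"gripper": 0}
    - {"dp": [0,0,0],"angular": [-0.1,0,0],"gripper": 0}
    - {"dp": [0,0,0],"angular": [-0.1,0,0],"gripper": 0}
    - {"dp": [0,0,0],"angular": [-0.1,0,0],"gripper": 0}
    - {"dp": [0,0,0],"angular": [-0.1,0,0],"gripper": 0}
    - {"dp": [0,0,0],"angular": [-0.1,0,0],"gripper": 0}

```text
clock: 2.2
position: [0.5855, -0.0017, 0.201]
ee_rot: [0.695, 0.126, 0.696, -0.126]
contact_force: [0.4, 0.5, -0.6]
width: -0.0001
```

```bash
python3 t.py .014 .11; python3 - <<'E'
from h import *
c=get_image("wrist");cv2.imwrite("pics/w1.png",c["image"]); print(c["mount"].round(3))
E
```

```text
t 2.2 pos [ 0.5855 -0.0017  0.201 ] F [ 0.37  0.51 -0.64] w -5.940799594372547e-05 q [-0.12  0.31  1.53 -0.    1.3   0.24]
along 0.0929 lat 0.0009 dp [ 0.759 -0.657 -0.019] ang [ 0.026 -0.     0.   ]
[[ 0.     0.289 -0.957 -0.143]
 [-0.     0.957  0.289  0.073]
 [ 1.     0.     0.    -0.   ]
 [ 0.     0.     0.     1.   ]]
```

View pics/w1.png

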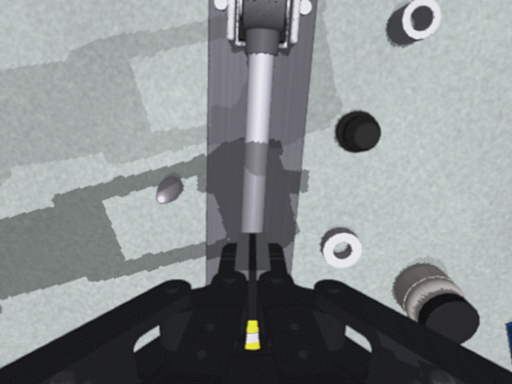

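The wrist view looks along the rod towards the eye. The chrome meets the collar near (261,53), and the fingers hide the seal head. Next I'll fit the rod's midline.

```bash
python3 - <<'E'
from h import *
s=get_state();c=get_image("wrist");g=cv2.cvtColor(c["image"],cv2.COLOR_BGR2GRAY).astype(float)
A=np.array([.55013,-.08762,.085]);B=np.array([.62586,.09106,.085]);u=(B-A)/np.linalg.norm(B-A)
for v in range(70,230,20):
    d=np.diff(cv2.GaussianBlur(g,(1,5),0)[v,236:284]);l=236+np.argmax(d)+.5;r=236+np.argmin(d)+.5
    p=plane(c,((l+r)/2,v),.082,s)-A; print(v,l,r,"along",(p@u).round(4),"lat",(p[1]*u[0]-p[0]*u[1]).round(4))
print(g[40:66,261].round())
for v in(50,53,56): p=plane(c,(261,v),.085,s); print(v,p,((p-A)@u).round(4))
b=get_image("top");gb=cv2.cvtColor(b["image"],cv2.COLOR_BGR2GRAY)
w=np.array([267.3,157])-np.array([333.5,184])
ts=np.arange(-.08,1.08,.01)
P=[np.array([333.5,184])+t*w for t in ts]
print([(round(t,2),int(gb[int(round(p[1])),int(round(p[0]))])) for t,p in zip(ts,P) if t<.08 or t>.94])
E
```

```text
70 249.5 272.5 along 0.1826 lat -0.0014
90 247.5 270.5 along 0.1679 lat -0.0006
110 247.5 269.5 along 0.1529 lat -0.001
130 246.5 268.5 along 0.1373 lat -0.0009
150 282.5 267.5 along 0.1218 lat -0.016
170 243.5 265.5 along 0.1044 lat -0.0001
190 242.5 264.5 along 0.0871 lat -0.0
210 241.5 262.5 along 0.069 lat 0.0004
[112. 111. 112. 111. 113. 113. 112. 111. 111. 113. 113. 106. 126. 200.
 233. 233. 231. 231. 231. 231. 231. 231. 231. 231. 231. 231.]
50 [0.62726724 0.09286833 0.085     ] 0.1963
53 [0.62656257 0.09093048 0.085     ] 0.1942
56 [0.62585456 0.08898339 0.085     ] 0.1922
[(np.float64(-0.08), 159), (np.float64(-0.07), 161), (np.float64(-0.06), 164), (np.float64(-0.05), 163), (np.float64(-0.04), 147), (np.float64(-0.03), 89), (np.float64(-0.02), 89), (np.float64(-0.01), 0), (np.float64(-0.0), 0), (np.float64(0.01), 109), (np.float64(0.02), 132), (np.float64(0.03), 132), (np.float64(0.04), 130), (np.float64(0.05), 127), (np.float64(0.06), 123), (np.float64(0.07), 126), (np.float64(0.08), 129), (np.float64(0.95), 164), (np.float64(0.96), 157), (np.float64(0.97), 153), (np.float64(0.98), 153), (np.float64(0.99), 163), (np.float64(1.0), 154), (np.float64(1.01), 154), (np.float64(1.02), 81), (np.float64(1.03), 68), (np.float64(1.04), 68), (np.float64(1.05), 71), (np.float64(1.06), 77), (np.float64(1.07), 77), (np.float64(1.08), 75)]
```

```bash
python3 - <<'E'
import numpy as np
A=np.array([.55013,-.08762,.085]);B=np.array([.62586,.09106,.085]);u=(B-A)/np.linalg.norm(B-A);n=np.array([-u[1],u[0],0])
a=A-.0045*u+.0006*n; b=A+.1955*u-.0012*n; np.save("ab.npy",[a,b]); print(a,b)
E
python3 t.py .0135 .103
```

```text
[ 0.54782154 -0.09152909  0.085     ] [0.62752449 0.09191212 0.085     ]
t 2.35 pos [ 0.5855 -0.0018  0.2011] F [ 0.27 -0.85 -0.2 ] w -0.00013865258423476965 q [-0.12  0.31  1.53 -0.    1.3   0.25]
along 0.0973 lat 0.0012 dp [ 0.818 -0.698 -0.019] ang [ 0.027 -0.     0.   ]
```

Emit:
arm_command:
  series:
    - {"dp": [0.05,-0.2,-0.01],"angular": [0.03,0,0],"gripper": 0}
    - {"dp": [0.1,-0.2,-0.01],"angular": [0,0,0],"gripper": 0}
    - {"dp": [0.13,-0.18,0],"angular": [0,0,0],"gripper": 0}
    - {"dp": [0.15,-0.12,0],"angular": [0,0,0],"gripper": 0}
    - {"dp": [0.15,0,0],"angular": [0,0,0],"gripper": 0}
    - {"dp": [0.15,0,0],"angular": [0,0,0],"gripper": 0}
    - {"dp": [0.08,0,0],"angular": [0,0,0],"gripper": 0}
    - {"dp": [0,0,0],"angular": [0,0,0],"gripper": 0}

```text
clock: 3.35
position: [0.5499, -0.0808, 0.1017]
ee_rot: [0.691, 0.153, 0.69, -0.153]
contact_force: [0.0, 0.3, -0.2]
width: -0.0
```

```bash
python3 t.py .0135 .088;python3 - <<'E'
from h import *
a=get_image("scene");cv2.imwrite("pics/s2.png",cv2.resize(a["image"][180:300,120:320],None,fx=4,fy=4,interpolation=cv2.INTER_CUBIC))
E
```

```text
t 3.35 pos [ 0.5499 -0.0808  0.1017] F [ 0.01  0.26 -0.23] w -4.7874028824728163e-05 q [-0.27  0.35  1.74 -0.    1.05  0.17]
along 0.0107 lat 0.0023 dp [0.114 0.024 0.019] ang [-0.018  0.001 -0.   ]
```

View pics/s2.png

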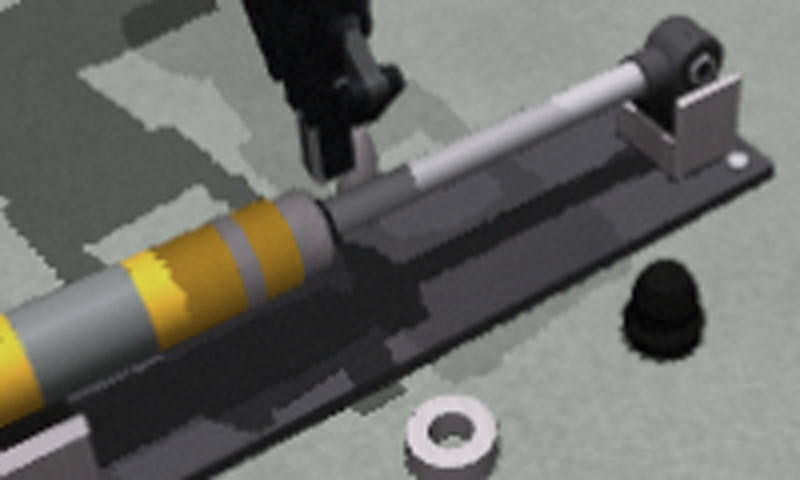

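The scene crop shows the closed tips just above the rod beside the seal head's face (~(320,180)), and clear of it. I'll correct a few mm and descend.

Emit:
arm_command:
  series:
    - {"dp": [0,0.014,0.01],"angular": [-0.018,0,0],"gripper": 0}
    - {"dp": [0.02,0.012,0.01],"angular": [0,0,0],"gripper": 0}
    - {"dp": [0.02,0,0],"angular": [0,0,0],"gripper": 0}
    - {"dp": [0.02,0,0],"angular": [0,0,0],"gripper": 0}
    - {"dp": [0.02,0,0],"angular": [0,0,0],"gripper": 0}
    - {"dp": [0.015,0,0],"angular": [0,0,0],"gripper": 0}
    - {"dp": [0,0,0],"angular": [0,0,0],"gripper": 0}
    - {"dp": [0,0,0],"angular": [0,0,0],"gripper": 0}

```text
clock: 4.4
position: [0.5555, -0.079, 0.0919]
ee_rot: [0.695, 0.143, 0.69, -0.143]
contact_force: [1.1, 0.1, -0.1]
width: 0.0002
```

```bash
python3 t.py .0135 .085
```

```text
t 4.4 pos [ 0.5555 -0.079   0.0919] F [ 1.07  0.1  -0.07] w 0.0002364275645955043 q [-0.27  0.36  1.75 -0.    1.02  0.14]
along 0.0146 lat -0.002 dp [ 0.057 -0.009 -0.017] ang [ 0.002  0.004 -0.001]
```

Emit:
arm_command:
  series:
    - {"dp": [0.01,-0.005,-0.01],"angular": [0,0.004,0],"gripper": 0}
    - {"dp": [0.01,0,0],"angular": [0,0,0],"gripper": 0}
    - {"dp": [0.01,0,0],"angular": [0,0,0],"gripper": 0}
    - {"dp": [0.01,0,0],"angular": [0,0,0],"gripper": 0}
    - {"dp": [0.005,0,0],"angular": [0,0,0],"gripper": 0}
    - {"dp": [0.005,0,0],"angular": [0,0,0],"gripper": 0}
    - {"dp": [0,0,0],"angular": [0,0,0],"gripper": 0}
    - {"dp": [0,0,0],"angular": [0,0,0],"gripper": 0}

```text
clock: 5.4
position: [0.5541, -0.0791, 0.0855]
ee_rot: [0.693, 0.143, 0.692, -0.143]
contact_force: [-0.1, 0.3, -0.1]
width: 0.0
```

```bash
python3 t.py .0135 .085
```

```text
t 5.4 pos [ 0.5541 -0.0791  0.0855] F [-0.06  0.28 -0.08] w 4.649277762004756e-05 q [-0.27  0.37  1.75  0.    1.02  0.14]
along 0.0139 lat -0.0008 dp [ 0.005 -0.004 -0.007] ang [ 0.002 -0.    -0.001]
```

Not touching yet, so I'll keep descending in 0.4 mm rows.

Emit:
arm_command:
  series:
    - {"dp": [0.004,0,-0.004],"angular": [0,0,0],"gripper": 0}
    - {"dp": [0.004,0,0],"angular": [0,0,0],"gripper": 0}
    - {"dp": [0.004,0,0],"angular": [0,0,0],"gripper": 0}
    - {"dp": [0.004,0,0],"angular": [0,0,0],"gripper": 0}
    - {"dp": [0.004,0,0],"angular": [0,0,0],"gripper": 0}
    - {"dp": [0,0,0],"angular": [0,0,0],"gripper": 0}
    - {"dp": [0,0,0],"angular": [0,0,0],"gripper": 0}
    - {"dp": [0,0,0],"angular": [0,0,0],"gripper": 0}

```text
clock: 6.4
position: [0.5537, -0.0789, 0.084]
ee_rot: [0.693, 0.143, 0.692, -0.143]
contact_force: [-1.1, 0.4, 2.2]
width: -0.0001
```

```bash
python3 t.py .0135 .085
```

```text
t 6.4 pos [ 0.5537 -0.0789  0.084 ] F [-1.13  0.41  2.15] w -9.813650370264639e-05 q [-0.27  0.37  1.76  0.    1.01  0.14]
along 0.014 lat -0.0003 dp [-0.008 -0.004 -0.003] ang [ 0.002  0.    -0.001]
```

Light contact at about 2 N. Starting the stroke.

Emit:
arm_command:
  series:
    - {"dp": [0.005,0.01,0],"angular": [0,0,0],"gripper": 0}
    - {"dp": [0.004,0.02,0],"angular": [0,0,0],"gripper": 0}
    - {"dp": [0.002,0.02,0],"angular": [0,0,0],"gripper": 0}
    - {"dp": [0.002,0.02,0],"angular": [0,0,0],"gripper": 0}
    - {"dp": [0.002,0.02,0],"angular": [0,0,0],"gripper": 0}
    - {"dp": [0.002,0.02,0],"angular": [0,0,0],"gripper": 0}
    - {"dp": [0.002,0.02,0],"angular": [0,0,0],"gripper": 0}
    - {"dp": [0.002,0.02,0],"angular": [0,0,0],"gripper": 0}

```text
clock: 7.4
position: [0.5619, -0.0646, 0.0829]
ee_rot: [0.694, 0.141, 0.691, -0.144]
contact_force: [-2.0, -3.1, 6.7]
width: -0.0003
```

```bash
python3 t.py .187 .084
```

```text
t 7.4 pos [ 0.5619 -0.0646  0.0829] F [-1.99 -3.09  6.68] w -0.0002945294227813348 q [-0.23  0.38  1.75 -0.01  1.01  0.17]
along 0.0303 lat -0.0022 dp [-0.015  1.306 -0.012] ang [0.003 0.003 0.003]
```

Emit:
arm_command:
  series:
    - {"dp": [-0.002,0.025,-0.004],"angular": [0,0,0],"gripper": 0}
    - {"dp": [-0.001,0.025,-0.004],"angular": [0,0,0.001],"gripper": 0}
    - {"dp": [0,0.025,-0.003],"angular": [0,0,0.001],"gripper": 0}
    - {"dp": [0,0.025,-0.003],"angular": [0,0,0.001],"gripper": 0}
    - {"dp": [0,0.025,-0.002],"angular": [0,0,0],"gripper": 0}
    - {"dp": [0,0.025,0],"angular": [0,0,0],"gripper": 0}
    - {"dp": [0,0.025,0],"angular": [0,0,0],"gripper": 0}
    - {"dp": [0,0.025,0],"angular": [0,0,0],"gripper": 0}

```text
clock: 8.4
position: [0.571, -0.0403, 0.0834]
ee_rot: [0.695, 0.142, 0.69, -0.142]
contact_force: [-0.8, -2.9, 3.8]
width: 0.0002
```

```bash
python3 t.py .187 .084
```

```text
t 8.4 pos [ 0.571  -0.0403  0.0834] F [-0.83 -2.88  3.78] w 0.000193367935426081 q [-0.19  0.39  1.73 -0.    1.01  0.21]
along 0.0562 lat -0.0009 dp [-0.004  1.09  -0.002] ang [ 0.003  0.004 -0.001]
```

Emit:
arm_command:
  series:
    - {"dp": [0.001,0.025,-0.002],"angular": [0,0.001,0],"gripper": 0}
    - {"dp": [0.001,0.025,-0.002],"angular": [0,0.001,0],"gripper": 0}
    - {"dp": [0.001,0.025,-0.002],"angular": [0,0.001,0],"gripper": 0}
    - {"dp": [0.001,0.025,-0.001],"angular": [0,0.001,0],"gripper": 0}
    - {"dp": [0.001,0.025,-0.001],"angular": [0,0,0],"gripper": 0}
    - {"dp": [0.001,0.025,-0.001],"angular": [0,0,0],"gripper": 0}
    - {"dp": [0,0.025,-0.001],"angular": [0,0,0],"gripper": 0}
    - {"dp": [0,0.025,-0.001],"angular": [0,0,0],"gripper": 0}

```text
clock: 9.4
position: [0.5797, -0.0171, 0.083]
ee_rot: [0.693, 0.142, 0.693, -0.142]
contact_force: [-0.2, -3.2, 5.0]
width: 0.0002
```

```bash
python3 t.py .187 .084
```

```text
t 9.4 pos [ 0.5797 -0.0171  0.083 ] F [-0.22 -3.23  4.97] w 0.00024231555632652505 q [-0.15  0.4   1.71 -0.    1.03  0.26]
along 0.081 lat 0.0005 dp [-0.009  0.883  0.008] ang [0.003 0.    0.   ]
```

Emit:
arm_command:
  series:
    - {"dp": [0,0.028,0.002],"angular": [0,0,0],"gripper": 0}
    - {"dp": [0,0.028,0.001],"angular": [0,0,0],"gripper": 0}
    - {"dp": [0.001,0.028,0],"angular": [0,0,0],"gripper": 0}
    - {"dp": [0,0.028,0],"angular": [0,0,0],"gripper": 0}
    - {"dp": [0.001,0.028,-0.001],"angular": [0,0,0],"gripper": 0}
    - {"dp": [0,0.028,0],"angular": [0,0,0],"gripper": 0}
    - {"dp": [0.001,0.028,-0.001],"angular": [0,0,0],"gripper": 0}
    - {"dp": [0,0.028,0],"angular": [0,0,0],"gripper": 0}

```text
clock: 10.4
position: [0.5904, 0.0089, 0.0828]
ee_rot: [0.692, 0.141, 0.693, -0.143]
contact_force: [-1.5, -3.7, 5.1]
width: -0.0001
```

```bash
python3 t.py .187 .084
```

```text
t 10.4 pos [0.5904 0.0089 0.0828] F [-1.53 -3.75  5.13] w -9.1319388888504e-05 q [-0.1   0.42  1.69 -0.    1.04  0.3 ]
along 0.1091 lat 0.001 dp [-0.012  0.649  0.012] ang [ 0.003 -0.001  0.001]
```

Emit:
arm_command:
  series:
    - {"dp": [0,0.028,0.003],"angular": [0,0,0],"gripper": 0}
    - {"dp": [0,0.028,0.003],"angular": [0,0,0],"gripper": 0}
    - {"dp": [0.001,0.028,0.002],"angular": [0,0,0],"gripper": 0}
    - {"dp": [0,0.028,0.002],"angular": [0,0,0],"gripper": 0}
    - {"dp": [0.001,0.028,0],"angular": [0,0,0],"gripper": 0}
    - {"dp": [0,0.028,0],"angular": [0,0,0],"gripper": 0}
    - {"dp": [0,0.028,0],"angular": [0,0,0],"gripper": 0}
    - {"dp": [0,0.028,0],"angular": [0,0,0],"gripper": 0}

```text
clock: 11.4
position: [0.6011, 0.0342, 0.0826]
ee_rot: [0.691, 0.14, 0.694, -0.143]
contact_force: [-1.3, -4.0, 4.9]
width: -0.0002
```

```bash
python3 t.py .187 .084
```

```text
t 11.4 pos [0.6011 0.0342 0.0826] F [-1.25 -3.98  4.88] w -0.00023655284396192347 q [-0.06  0.43  1.66 -0.    1.06  0.35]
along 0.1366 lat 0.0012 dp [-0.014  0.42   0.013] ang [ 0.004 -0.002  0.003]
```

Emit:
arm_command:
  series:
    - {"dp": [0,0.028,0.004],"angular": [0.001,0,0.001],"gripper": 0}
    - {"dp": [0,0.028,0.004],"angular": [0.001,0,0.001],"gripper": 0}
    - {"dp": [0.001,0.028,0.003],"angular": [0,0,0],"gripper": 0}
    - {"dp": [0,0.028,0.003],"angular": [0,0,0],"gripper": 0}
    - {"dp": [0.001,0.028,0.002],"angular": [0,0,0],"gripper": 0}
    - {"dp": [0,0.028,0],"angular": [0,0,0],"gripper": 0}
    - {"dp": [0,0.028,0],"angular": [0,0,0],"gripper": 0}
    - {"dp": [0,0.028,0],"angular": [0,0,0],"gripper": 0}

```text
clock: 12.4
position: [0.6117, 0.059, 0.0823]
ee_rot: [0.689, 0.141, 0.696, -0.144]
contact_force: [-1.9, -4.7, 5.6]
width: -0.0002
```

```bash
python3 t.py .187 .084; python3 - <<'E'
from h import *
s=get_state();c=get_image("wrist");cv2.imwrite("pics/w2.png",c["image"])
E
```

```text
t 12.4 pos [0.6117 0.059  0.0823] F [-1.86 -4.7   5.65] w -0.0001742528828983937 q [-0.02  0.45  1.62 -0.    1.08  0.39]
along 0.1635 lat 0.0014 dp [-0.016  0.195  0.012] ang [ 0.002 -0.005  0.004]
```

View pics/w2.png

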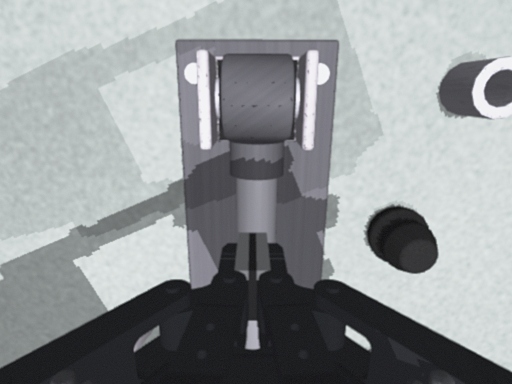

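The collar's edge is at about (257,178), and the rod is centred under the tips. I'll measure the distance left.

```bash
python3 - <<'E'
from h import *
s=get_state();c=get_image("wrist");A,B=np.load("ab.npy");u=(B-A)/np.linalg.norm(B-A)
g=cv2.cvtColor(c["image"],cv2.COLOR_BGR2GRAY);print(g[172:186,257],c["depth"][178:184,257])
for v in(177,179,181):
  for z in (.0825,.085): print(v,z,((plane(c,(257,v),z,s)-s["position"])@u).round(4))
E
```

```text
[ 75  75  76  78  76  76  76  73  88 127 151 155 155 157] [0.14546736 0.14490539 0.1444815  0.14758655 0.14699909 0.14751895]
177 0.0825 0.0365
177 0.085 0.0372
179 0.0825 0.0356
179 0.085 0.0363
181 0.0825 0.0346
181 0.085 0.0353
```

Emit:
arm_command:
  series:
    - {"dp": [0,0.028,0.005],"angular": [0.001,0,0.001],"gripper": 0}
    - {"dp": [0,0.028,0.004],"angular": [0,-0.001,0.001],"gripper": 0}
    - {"dp": [0,0.028,0.003],"angular": [0,-0.001,0],"gripper": 0}
    - {"dp": [0,0.023,0.002],"angular": [0,0,0],"gripper": 0}
    - {"dp": [0.001,0.02,0.001],"angular": [0,0,0],"gripper": 0}
    - {"dp": [0,0.017,0],"angular": [0,0,0],"gripper": 0}
    - {"dp": [0,0.014,0],"angular": [0,0,0],"gripper": 0}
    - {"dp": [0,0.01,0],"angular": [0,0,0],"gripper": 0}

```text
clock: 13.5
position: [0.6206, 0.08, 0.0822]
ee_rot: [0.689, 0.144, 0.695, -0.143]
contact_force: [-1.1, -3.8, 5.2]
width: -0.0003
```

```bash
python3 t.py .187 .084; python3 - <<'E'
from h import *
s=get_state();c=get_image("wrist");A,B=np.load("ab.npy");u=(B-A)/np.linalg.norm(B-A)
g=cv2.cvtColor(c["image"],cv2.COLOR_BGR2GRAY);print(g[200:250:2,257],g[200:250:2,244])
for v in(215,225,235): print(v,((plane(c,(257,v),.0825,s)-s["position"])@u).round(4))
cv2.imwrite("pics/w3.png",cv2.resize(c["image"][130:300,160:360],None,fx=3,fy=3))
E
```

```text
t 13.5 pos [0.6206 0.08   0.0822] F [-1.11 -3.76  5.17] w -0.0003079851821555894 q [0.02 0.47 1.6  0.   1.08 0.42]
along 0.1863 lat 0.0016 dp [-0.015  0.005  0.013] ang [ 0.001 -0.005  0.001]
[ 75  76  76  75  76  75  75  75  74  74  74  74  74  79 142 150 123  84
  85  84  86  83  84  84  84] [ 68  67  67  66  66  68  68  68  67  69  68  69  66 110 127 127 108  84
  86  87  84  84  85  85  86]
215 0.018
225 0.013
235 0.0078
```

View pics/w3.png

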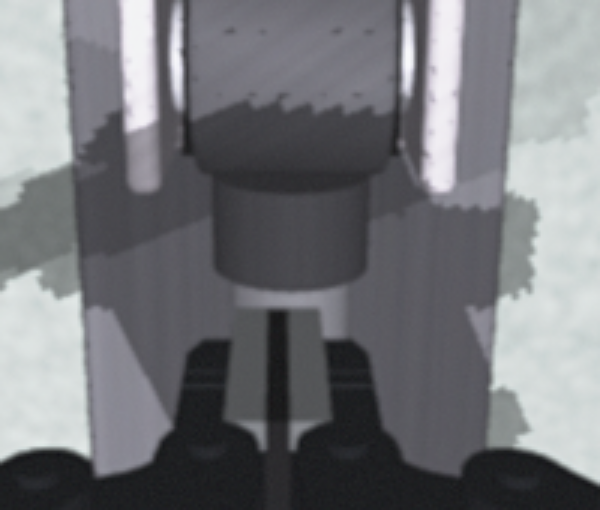

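The tips' front edge (row ~232) is about 2 mm short of the collar (row ~227). I'll creep about 1.5 mm, pause, then lift straight up.

Emit:
arm_command:
  series:
    - {"dp": [0,0.006,0],"angular": [0,0,0],"gripper": 0}
    - {"dp": [0,0.006,0],"angular": [0,0,0],"gripper": 0}
    - {"dp": [0,0.002,0],"angular": [0,0,0],"gripper": 0}
    - {"dp": [-0.03,-0.002,0],"angular": [0,0,0],"gripper": 0}
    - {"dp": [-0.1,-0.005,0],"angular": [0,0,0],"gripper": 0}
    - {"dp": [-0.2,0,0],"angular": [0,0,0],"gripper": 0}
    - {"dp": [-0.3,0,0],"angular": [0,0,0],"gripper": 0}
    - {"dp": [-0.3,0,0],"angular": [0,0,0],"gripper": 0}

```text
clock: 14.55
position: [0.6192, 0.0854, 0.1926]
ee_rot: [0.685, 0.146, 0.7, -0.141]
contact_force: [0.7, -0.4, -1.6]
width: 0.0001
```

```bash
python3 t.py .187 .2; python3 - <<'E'
from h import *
a=get_image("scene");cv2.imwrite("pics/s3.png",a["image"])
b=cv2.imread("pics/scene.png");d=cv2.absdiff(a["image"],b).max(2)
g0=cv2.cvtColor(b,cv2.COLOR_BGR2GRAY);g1=cv2.cvtColor(a["image"],cv2.COLOR_BGR2GRAY)
for n,(x,y,w,h) in dict(eye=(275,180,35,35),tail=(55,275,60,40),band=(150,225,55,40),ring=(215,275,35,30),bump=(270,240,32,32)).items():
    print(n,cv2.phaseCorrelate(np.float32(cv2.Canny(g0[y:y+h,x:x+w],50,120)),np.float32(cv2.Canny(g1[y:y+h,x:x+w],50,120))))
E
```

```text
t 14.55 pos [0.6192 0.0854 0.1926] F [ 0.73 -0.44 -1.61] w 0.0001084365170963395 q [0.02 0.38 1.44 0.01 1.34 0.43]
along 0.1907 lat 0.005 dp [-0.062 -0.031  0.041] ang [ 0.    -0.014 -0.002]
eye ((0.22856871922049038, 0.1422431893296121), 0.6958858517952907)
tail ((0.021780097341245863, -0.2060466194709214), 0.8393686880668004)
band ((0.06527726762411845, -0.03174431616045226), 0.9178925236066182)
ring ((0.051200450111220874, -0.04474032937729966), 0.993298684557279)
bump ((0.000986044483042292, -0.3188848850952333), 0.9513526787050068)
```

View pics/s3.png

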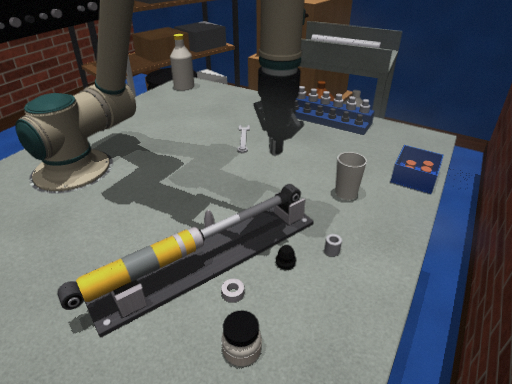

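The tips are clear and nothing has moved, with image shifts under 0.4 px everywhere I checked. I'll settle for one call, then sign off.

Emit:
arm_command:
  series:
    - {"dp": [-0.1,0,0],"gripper": 0,"angular": [0,0,0]}
    - {"dp": [0,0,0],"gripper": 0,"angular": [0,0,0]}
    - {"dp": [0,0,0],"gripper": 0,"angular": [0,0,0]}
    - {"dp": [0,0,0],"gripper": 0,"angular": [0,0,0]}
    - {"dp": [0,0,0],"gripper": 0,"angular": [0,0,0]}
    - {"dp": [0,0,0],"gripper": 0,"angular": [0,0,0]}
    - {"dp": [0,0,0],"gripper": 0,"angular": [0,0,0]}
    - {"dp": [0,0,0],"gripper": 0,"angular": [0,0,0]}

```text
clock: 15.6
position: [0.6206, 0.0869, 0.2084]
ee_rot: [0.686, 0.148, 0.698, -0.14]
contact_force: [-1.2, 0.1, 0.4]
width: -0.0002
```

```bash
python3 -c "
from rig import *
print(get_state()['position']); print(sign_off())"
```

```text
[0.62060551 0.08689556 0.20839744]
the job is handed in; nothing more can be done
None
```

I ran the closed fingertips along the top of the chrome rod in one stroke, from beside the seal head to the collar, then lifted straight clear and handed the job in at about 15.6 s. No verdict was reported.

- **Start and end:** I set the tips down with their centre 14 mm from the seal head, leaving the pad edge about 3 mm off it. The last close look, before a final 1.5 mm creep, put the front edge about 2 mm short of the collar. So I estimate it stopped within about 1 mm; I did not look again before lifting.
- **Force:** Contact began at about 2 N. The downward force then read 3.8 to 6.7 N each time I checked during the stroke, roughly once a second. The highest, 6.7 N, came early, and I eased off. Every reading showed contact, but I did not see the force between them.
- **Sideways drift:** The tips stayed within about 2 mm of the rod's top line during the stroke.
- **Final checks:** The tips are about 12 cm above the rod, with force readings at noise level. Comparing scene pictures before and after, the damper, spare ring and bump stop moved less than 0.4 pixel. In the last picture the other things on the bench look unmoved; I did not measure those.

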